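Set the clicking length stop and butt the board against it

TASK

Roll the knurled thumbwheel of the length stop with a fingertip, click by click, until the stop's pointer stands at the long line of the scale; move the stop only with the wheel. Then, without lifting it, slide the 160 mm offcut board on the bench flat against the fence and gently up against the stop so that both touch and the stop stays at its line. Leave the other wood and the sanding block where they lie.

Things in the scene. Friction and masses are not known exactly. Their poses are not given: they have to be found in the camera images.
- fixture: Length stop fixed to the bench: aluminium fence bar with a grey wheel housing at its +y end. Frame: x away from the board's side, y along the fence towards the housing, z up; origin on the bench on the fence's face. Fence: x 0 to 40 mm, y -200 to 100, 32 high. Housing: x -40 to 32, y 100 to 188, 50 high. The bench before the fence is bare; the board lies on it.
- fence_face (a point): Point on the fence face (the side towards the robot, fixture x = 0) in line with the long line, 10 mm above the bench; frame parallel to the fixture's. The board's long side goes flat against this face.
- wheel_top (a point): Topmost point of the knurled steel thumbwheel (does not turn with it; fixture x 0, y 144, z 68 mm). 18 mm of the wheel stands out of the housing. Its bearings are rigid. It turns by friction under a fingertip pressed on its top with some 10 N. Rolling the top towards fixture -y moves the stop to -y, away from the housing; rolling back returns it.
- wheel_axle (a point): Centre of the thumbwheel, 36 mm above the bench. Wheel 64 mm in diameter, 18 mm wide, axle level along fixture x. 20 clicks a turn: a click is 18 degrees, 10 mm of rim travel, and moves the stop 4 mm. About 4 N along the rim takes it over a click; let go, it settles into the nearest click.
- stop: Steel stop block driven by the wheel: 14 mm thick along y, x -58 to -2 mm, 3 to 31 mm high, a tab over the fence to 37 mm, and a screw rod into the housing. Travels 60 mm along y. It starts 4 to 9 clicks on the housing's side (+y) of the long line. Origin on the bench below the corner of fence face and stop face; axes as the fixture's. About 10 N on its face pushes it off its click.
- pointer (a point): Dark index mark on the stop's tab over the fence top, at the same y as the stop face; frame parallel to the fixture's.
- long_line (a point): The one long thick line (26 mm) of the scale on the fence top: 16 dark lines 4 mm apart, one a click, the others 9 mm long. The point is its end nearest the pointer; frame parallel to the fixture's. The stop is set when the pointer has the same fixture y.
- stop_face (a point): Middle of the stop's face that looks to fixture -y, 30 mm in front of the fence face, 10 mm above the bench; frame parallel to the fixture's.
- board: Pale offcut board lying flat on the bench in front of the fence, 60 mm (x) by 160 mm (y) by 19 mm, about 0.1 kg; origin at the centre of its underside. Its y axis lies roughly along the fence. When home, its centre is 30 mm in front of the fence face and 80 mm to the -y side of the stop face.
- strip: Bystander: longer, narrower offcut, 45 x 210 x 19 mm, behind the fence; origin at the centre of its underside.
- block: Bystander: short thick offcut, 50 x 90 x 30 mm, on the robot's side of the wheel housing; origin at the centre of its underside.
- sander: Bystander: sanding block, 65 x 112 x 35 mm, behind the fence; origin at the centre of its underside.

How it is judged (in metres and radians):
On the way:
1. the stop's pointer is set at the long line (within 1.3 mm) with the fingers off the wheel and before the board touches the stop (y of pointer in the frame of long_line between -0.0013 and 0.0013 m and contact force between the fingers and fixture below 0.3 N and contact force between board and stop below 0.1 N), for 0.3 s.
At the end, for the whole second after the job is handed in: The pointer stands within 1.3 mm of the long line; the board lies flat on the bench at rest, parallel to the fence within 0.03 rad, its long side within 2 mm of the fence face and its end within 2 mm of the stop face (y of pointer in the frame of long_line between -0.0013 and 0.0013 m and y of board in the frame of stop_face between -0.082 and -0.077 m and x of board in the frame of fixture between -0.032 and -0.027 m and angle between the y axis of board and the y axis of fixture, either way round below 0.03 rad and height (world z) of board below 0.005 m and linear speed of board below 0.01 m/s); the robot touches nothing.
It fails at once if the board is lifted (more than 15 mm off the bench) (height (world z) of board above 0.015 m).
It fails at once if the fingers push the stop itself (more than 2 N) (contact force between the fingers and stop above 2 N).
It fails at once if a bystander (strip, block or sanding block) is moved more than 25 mm (distance of any of strip, block, sander from where it was at the start of the episode above 0.025 m).
It also fails if it takes over 72 s, if anything falls off the work surface, if the arm or the gripper's body presses on something with over 40 N, if the wrist force passes 120 N, or if a joint passes its speed limit or range.

ROBOT

A 6-joint arm with a two-finger parallel gripper is mounted at the origin on the work surface; the furniture and walls round the work are solid. World frame = base frame: x ahead of the robot, y to its left, z up, the work surface at z = 0. Lengths are in mm, angles in rad, forces in N, time in s.
With the tool pointing down it reaches from about 350 to 975 mm from the base axis. Payload 7.1 kg.
Tool frame: the origin (TCP) lies between the finger pads; the fingertips stand 17 mm ahead of it and the grasp point (between the pads) lies 2 mm behind it; z points along the fingers, y is the line along which they close (so a half turn about z gives the same grasp; the last joint's range is limited). The gripper opens to 88 mm and grips with 3 to 60 N. Pads are 20 mm wide; open, the fingers measure 115 mm over their backs; the gripper's body (75 mm by 178 mm) begins 61 mm behind the grasp point.
Start: joints at [-1.173, 0.423, 1.63, -0, 1.089, -0.019], TCP at [253.038, -571.469, 239.675] pointing down, gripper open.
Joint ranges: [-3, 3], [-0.9, 2.11], [0.09, 2.58], [-1.31, 4.45], [0.11, 2.69], [-2.54, 2.54]. Speed limits (rad/s): [2.39, 2.39, 3.01, 3.14, 3.14, 3.14].

INTERFACE

Orientations are given as a rotation vector (axis times angle).
In Python, from workcell import ctrl, viewer, close_job gives the robot as it stands (ctrl), with the cameras (viewer) and the job as plain functions.
- The arm moves only by the shell command python3 jog.py 'ROWS' [OPENING]. ROWS is a JSON object whose key "motion" holds a list of rows, 1 to 5 of them, each of 6 numbers: dx, dy, dz in mm, then a rotation vector rx, ry, rz in rad; each row shifts and turns the commanded pose from where the row before left it, along the tool's axes as they then stand; what a row does not reach is not made up. A row lasts 1/12 s, in which the tool goes at most 41.7 mm and 0.125 rad, less where a joint would pass 70% of its speed; a pose out of reach is approached as far as the arm can. OPENING is the finger opening in mm, set as the command begins (- or left out keeps the last). The fingers move at their own pace and stop on an object; the grip force is fixed at half the most. Time passes only in rows, so rows that do not move let the fingers close. It prints the time, the measured TCP pose, the force, the opening and the grip force at its end. Input that does not fit is refused with a message, and nothing moves.
- ctrl.get_obs(): the state, without advancing time (a new reading comes with each control period).
- viewer.get_image(name): name is "scene" or "side" or "wrist"; returns a dict with "img" (400x640x3 uint8, red, green, blue), "fx", "fy", "cx", "cy" (pixels), "k1" (the pictures are not rectified: a ray, as slopes to the right and down, at radius r is drawn at 1 + k1 r^2 times it, then the intrinsics apply), "R" (3x3) and "t" (3): a world point X has camera coordinates R X + t. Camera axes: x right, y down, z forward; pixel columns grow to the right and rows downward; lengths in mm; the calibration is good to about 2 mm. A picture is of the moment at which its call begins. There is no depth.
- close_job(): hands the job in; it is judged then, once.
The state is a dict: "t": time; "qpos": joint angles; "qvel": joint speeds; "joint_torque": joint torques, N m; "ee_pos": TCP position; "orientation": TCP orientation; "ft_force": force on the tool from outside, world axes, zero at the start; "moment": the same for the moment, N m; "width": finger opening in mm; "grasp_force": force on a finger pad.
Only numpy, scipy, OpenCV 4.12 (cv2) and the standard library are available. Lean on these libraries where they do the work, as an engineer would, in place of code of your own. Each camera call takes 0.05 s, during which the arm holds its last target. There are 200 camera calls.

## Working session

There is one attempt and no reset: what is moved stays moved. The work goes in short steps, Python scripts to look and compute and a shell command to move; the robot and the scene stay as the last step left them, time stands still between calls to the robot, and variables do not carry over. Pictures are saved under pics/ and viewed, at most 13 in all, crops included, and the job is handed in when it is done.

```bash
ls; mkdir -p pics; python3 - <<'E'
from workcell import ctrl, viewer, close_job
import cv2
for n in("scene","side"):
    d=viewer.get_image(n); cv2.imwrite(f"pics/{n}0.png",d["img"][:,:,::-1]); print(n,d["fx"],d["cx"],d["cy"],d["k1"],d["R"],d["t"])
print(ctrl.get_obs())
E
```

```text
jog.py
pics
workcell.py
scene 372.819416324428 325.16051039242086 200.16195012330917 0.02999293830668617 [[-7.75542457e-01 -6.31295059e-01  6.67969212e-04]
 [-4.77869667e-01  5.86368147e-01 -6.54074137e-01]
 [ 4.12522095e-01 -5.07581465e-01 -7.56430153e-01]] [495.66545733 283.75552708 722.28735483]
side 429.36444760837384 314.4146200875508 196.17224836336635 0.022357930783779165 [[-0.98562869 -0.16720695  0.02404002]
 [-0.11576459  0.56493342 -0.81697539]
 [ 0.12302295 -0.80801737 -0.57617123]] [573.40666695  82.55229618 883.38756068]
{'t': 0.1, 'qpos': array([-1.17300945e+00,  4.23784723e-01,  1.63058409e+00, -2.87124351e-05,
        1.08861434e+00, -1.90251779e-02]), 'qvel': array([ 0.00047174, -0.00404053, -0.00103588, -0.00045548, -0.00166715,
        0.00144472]), 'joint_torque': array([-9.28606605e-04, -5.45616674e+01, -2.74323642e+01,  6.44809823e-02,
        1.86746480e-02, -5.41911561e-05]), 'ee_pos': array([ 252.84931434, -571.05430346,  238.97832955]), 'orientation': array([-3.07227895e+00, -6.49736575e-01,  4.50210777e-04]), 'ft_force': array([-0.4175987 ,  0.02977036, -0.53870908]), 'moment': array([-0.01262534,  0.02144686, -0.0313147 ]), 'grasp_force': 0.0, 'width': 87.78919188853085}
```

View pics/scene0.png

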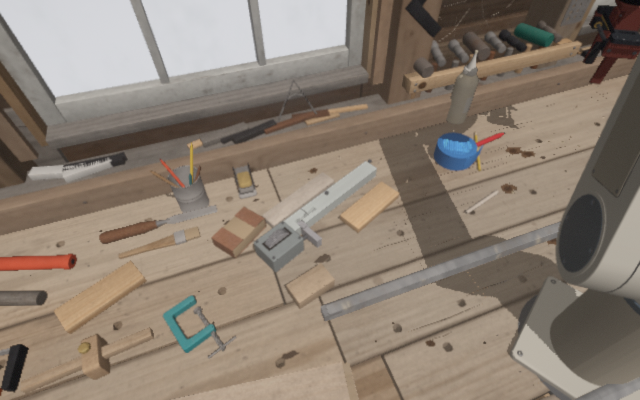

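View pics/side0.png

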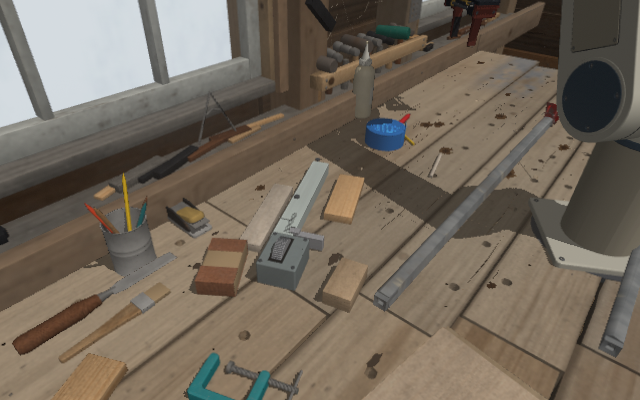

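Scene view: fence top runs from about (370,168) to (290,228), wheel near (272,238), board near (370,205), block near (310,285). Side view: fence from (318,165), wheel (281,248), stop (305,240), board (343,198), block (345,285).

```bash
cat > h.py <<'E'
import numpy as np, cv2
from scipy.spatial.transform import Rotation as Ro
from workcell import ctrl, viewer, close_job
def ray(d,u,v):
    K=np.array([[d["fx"],0,d["cx"]],[0,d["fy"],d["cy"]],[0,0,1]])
    p=cv2.undistortPoints(np.array([[[u,v]]],float),K,np.array([d["k1"],0,0,0.]))[0,0]
    R=np.array(d["R"]);return -R.T@d["t"],R.T@np.array([p[0],p[1],1])
def plane(d,u,v,z):
    o,r=ray(d,u,v);return o+r*(z-o[2])/r[2]
def tri(l):
    A=np.zeros((3,3));b=np.zeros(3)
    rs=[]
    for d,u,v in l:
        o,r=ray(d,u,v);r=r/np.linalg.norm(r);P=np.eye(3)-np.outer(r,r);A+=P;b+=P@o;rs.append((o,P))
    x=np.linalg.solve(A,b);return x,[float(np.linalg.norm(P@(x-o))) for o,P in rs]
def proj(d,X):
    c=np.array(d["R"])@X+d["t"];s=c[:2]/c[2];s=s*(1+d["k1"]*(s@s))
    return np.array([s[0]*d["fx"]+d["cx"],s[1]*d["fy"]+d["cy"]])
E
python3 - <<'E'
from h import *
S=viewer.get_image("scene");D=viewer.get_image("side")
np.set_printoptions(precision=1,suppress=True)
for n,a,b in [("fence",(370,168),(320,165)),("wheel",(272,237),(281,245)),("board",(370,205),(343,198)),("block",(310,283),(345,280))]:
    print(n,tri([(S,*a),(D,*b)]),plane(S,*a,30),plane(D,*b,30))
a=cv2.resize(S["img"][150:310,210:410],(800,640),interpolation=cv2.INTER_CUBIC)[:600]
b=cv2.resize(D["img"][150:310,240:400],(600,600),interpolation=cv2.INTER_CUBIC)
cv2.imwrite("pics/b.png",b[:,:,::-1])
o=ctrl.get_obs();print(Ro.from_rotvec(o["orientation"]).as_matrix())
w=viewer.get_image("wrist");print(w["fx"],w["R"],-np.array(w["R"]).T@w["t"])
E
```

```text
fence (array([ 590.6, -134.3,   17.5]), [0.7186637367359723, 0.7186637367362789]) [ 583.4 -122.4   30. ] [ 588.3 -114.7   30. ]
wheel (array([604.7, 223.5,  68.6]), [1.4479719046656272, 1.4479719046654937]) [628.6 205.7  30. ] [614.1 182.9  30. ]
board (array([522.8, -41.2,  -5.7]), [1.0491233756646137, 1.049123375664608]) [509.3 -15.1  30. ] [518.5  10.4  30. ]
block (array([489.2, 234.8,  17.2]), [0.7653565876348708, 0.7653565876346746]) [485.1 239.3  30. ] [488.  247.9  30. ]
[[ 0.9  0.4 -0. ]
 [ 0.4 -0.9  0. ]
 [ 0.  -0.  -1. ]]
346.6310319265455 [[ 0.4 -0.9 -0. ]
 [-0.9 -0.4  0.3]
 [-0.2 -0.1 -1. ]] [ 319.3 -542.9  383.7]
```

View pics/b.png

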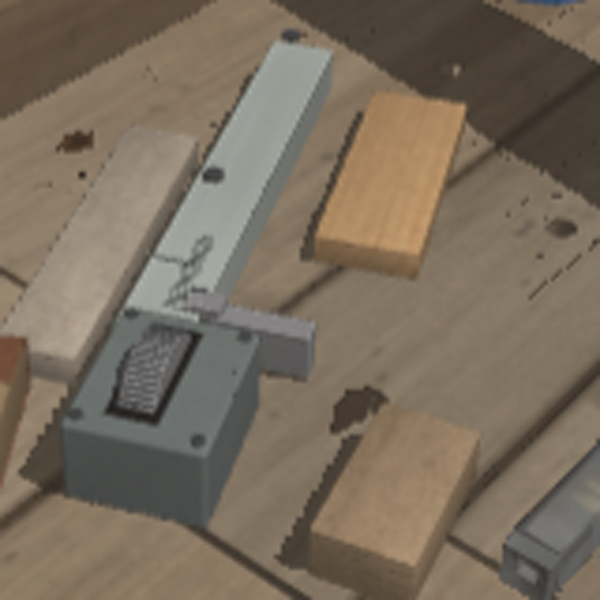

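The crop shows the fence, the scale beside the stop tab near the housing, the wheel in its slot, the board (340,185), the strip on the far side and the block near (395,490). Next step is to bring the wrist camera over the fixture.

```bash
python3 jog.py '{"motion": [[28,-27,-3,0,0,0],[28,-27,-3,0,0,0],[28,-27,-3,0,0,0],[28,-27,-3,0,0,0],[28,-27,-3,0,0,0]]}' 0;python3 jog.py '{"motion": [[28,-27,-3,0,0,0],[28,-27,-3,0,0,0],[28,-27,-3,0,0,0],[28,-27,-3,0,0,0],[28,-27,-3,0,0,0]]}'; python3 jog.py '{"motion": [[28,-27,-3,0,0,0],[28,-27,-3,0,0,0],[28,-27,-3,0,0,0],[28,-27,-3,0,0,0],[28,-27,-3,0,0,0]]}'; python3 jog.py '{"motion": [[28,-27,-3,0,0,0],[28,-27,-3,0,0,0],[28,-27,-3,0,0,0],[28,-27,-3,0,0,0]]}';python3 jog.py '{"motion": [[0,0,0,0,0,0.104],[0,0,0,0,0,0.104],[0,0,0,0,0,0.104],[0,0,0,0,0,0.104],[0,0,0,0,0,0]]}'
python3 - <<'E'
from h import *
d=viewer.get_image("wrist");cv2.imwrite("pics/w1.png",d["img"][:,:,::-1])
E
```

```text
t: 0.67
ee_pos: [326.6, -389.6, 254.7]
orientation: [-3.074, -0.649, -0.0]
ft_force: [-0.1, 0.4, -0.1]
width: 57.9
grasp_force: 0.0
t: 1.08
ee_pos: [400.0, -209.5, 270.0]
orientation: [3.073, 0.649, 0.001]
ft_force: [0.7, -0.4, -0.1]
width: 24.8
grasp_force: 0.0
t: 1.5
ee_pos: [473.4, -29.1, 285.0]
orientation: [3.073, 0.65, 0.001]
ft_force: [1.0, -0.1, -0.2]
width: 0.8
grasp_force: 0.0
t: 1.83
ee_pos: [532.1, 115.0, 296.9]
orientation: [3.073, 0.65, 0.0]
ft_force: [1.3, -0.5, 0.3]
width: 0.3
grasp_force: 0.0
t: 2.25
ee_pos: [531.7, 113.1, 296.5]
orientation: [3.142, -0.004, -0.001]
ft_force: [-0.1, -1.0, -0.9]
width: 0.4
grasp_force: 0.0
```

View pics/w1.png

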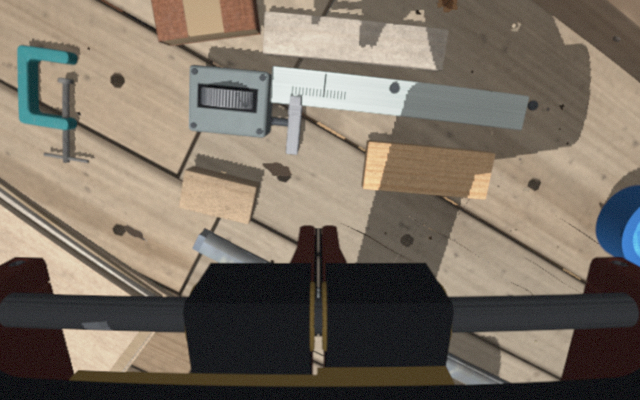

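The wrist view shows the housing (190–270, 65–137), wheel centred at (227,97), pointer tab near (295,95), long line x≈324, y 72–97, fence out to (525,105), board centred (428,169), block (220,193). Next I take a second, closer view for heights.

```bash
python3 jog.py '{"motion": [[30,-12,20,0,0,0],[30,-12,20,0,0,0],[20,-12,20,0,0,0],[0,0,0,0,0,0],[0,0,0,0,0,0]]}'
python3 - <<'E'
from h import *
import pickle
d=viewer.get_image("wrist");cv2.imwrite("pics/w2full.png",d["img"][:,:,::-1]);pickle.dump(d,open("w2.pkl","wb"))
cv2.imwrite("pics/w2.png",cv2.resize(d["img"][30:270,130:530],(800,480),interpolation=cv2.INTER_CUBIC)[:,:,::-1])
E
```

```text
t: 2.72
ee_pos: [611.3, 149.1, 234.9]
orientation: [3.141, 0.006, -0.005]
ft_force: [0.6, 0.1, 0.4]
width: 0.8
grasp_force: 0.0
```

View pics/w2.png

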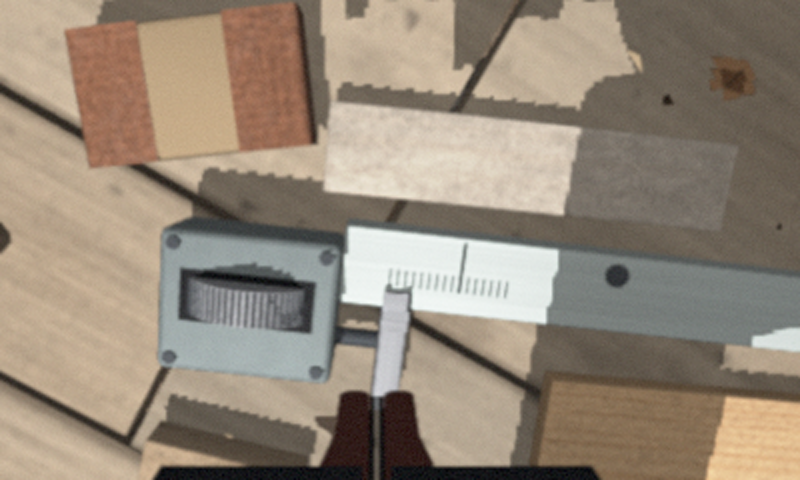

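Second view (crop = full px·2): housing screws at crop (174,241), (326,257), (168,357), (316,372); fence front edge (345,301)–(547,322); long line (463,243)–(460,293); pointer tab centre ≈ (400,290); scale lines 390–508; wheel (248,301).

```bash
cat > m.py <<'E'
from h import *
import pickle
np.set_printoptions(precision=2,suppress=True)
o=ctrl.get_obs();d2=pickle.load(open("w2.pkl","rb"))
Rt=Ro.from_rotvec(o["orientation"]).as_matrix();C=-d2["R"].T@d2["t"]
off=Rt.T@(C-o["ee_pos"]);Rc=d2["R"]@Rt
print("cam in tool",off)
R1=Ro.from_rotvec([3.142,-.004,-.001]).as_matrix()
C1=np.array([531.7,113.1,296.5])+R1@off
d1=dict(d2);d1["R"]=Rc@R1.T;d1["t"]=-d1["R"]@C1;d1["img"]=cv2.imread("pics/w1.png")[:,:,::-1]
pickle.dump(d1,open("w1.pkl","wb"))
def blob(d,u,v,r):
    g=cv2.cvtColor(np.ascontiguousarray(d["img"]),cv2.COLOR_RGB2GRAY).astype(float)
    u,v=int(round(u)),int(round(v));p=g[v-r:v+r+1,u-r:u+r+1]
    w=np.clip(np.median(p)-15-p,0,None);yy,xx=np.mgrid[-r:r+1,-r:r+1]
    return u+(w*xx).sum()/w.sum(),v+(w*yy).sum()/w.sum()
c=lambda u,v:(130+u/2,30+v/2)
for a,b in [((195,71),(174,241)),((263,76),(326,257)),((194,128),(168,357)),((261,131),(316,372)),((394,87),(617,276))]:
    p1=blob(d1,*a,4);p2=blob(d2,*c(*b),5);print(p1,p2,*tri([(d1,*p1),(d2,*p2)]))
E
python3 m.py
python3 - <<'E'
from h import *
import pickle
np.set_printoptions(precision=2,suppress=True)
d=pickle.load(open("w2.pkl","rb"));c=lambda u,v:(130+u/2,30+v/2)
for n,u,v,z in [("fr",345,301,32),("fr",547,322,32),("fr",790,349,32),("bk",348,225,32),("bk",700,261,32),("LL",463,243,32),("LL",460,293,32),("tabtop",396,287,37),("tabL",386,287,37),("tabR",411,290,37),("wheelL",187,300,60),("wheelR",307,305,60)]: print(n,plane(d,*c(u,v),z))
for n,u,v in [("SLL",273,80),("a",0,0)]: pass
E
```

```text
cam in tool [  72.76    0.21 -143.11]
(np.float64(194.4625668449198), np.float64(70.62032085561498)) (np.float64(216.9145728643216), np.float64(149.48492462311557)) [636.15 247.63  43.17] [0.3362739300903829, 0.3362739300903958]
(np.float64(262.47222222222223), np.float64(76.9074074074074)) (np.float64(293.5936507936508), np.float64(157.44444444444446)) [628.55 172.72  45.03] [0.4381759638459877, 0.43817596384593377]
(np.float64(194.0659062103929), np.float64(126.44613434727503)) (np.float64(213.9181561618062), np.float64(208.2549388523048)) [575.29 255.14  40.52] [0.5022357765176501, 0.5022357765175645]
(np.float64(262.9932432432432), np.float64(130.99324324324326)) (np.float64(287.9621409921671), np.float64(215.37859007832898)) [569.25 177.19  43.25] [2.0265382589996994, 2.026538258999693]
(np.float64(nan), np.float64(nan)) (np.float64(nan), np.float64(nan)) [nan nan nan] [nan, nan]
fr [602.64 164.43  32.  ]
fr [591.71  59.55  32.  ]
fr [577.11 -73.06  32.  ]
bk [641.64 162.58  32.  ]
bk [624.27 -17.5   32.  ]
LL [632.76 104.78  32.  ]
LL [607.   105.43  32.  ]
tabtop [611.12 138.44  37.  ]
tabL [611.1  143.48  37.  ]
tabR [609.59 130.86  37.  ]
wheelL [609.59 238.16  60.  ]
wheelR [607.24 181.2   60.  ]m.py:16: RuntimeWarning: invalid value encountered in scalar divide
  return u+(w*xx).sum()/w.sum(),v+(w*yy).sum()/w.sum()
```

```bash
python3 jog.py '{"motion": [[0,0,0,0,0,0.11],[-10,-34,20,0,0,0],[0,-35,35,0,0,0],[0,0,40,0,0,0],[0,0,40,0,0,0]]}'; python3 jog.py '{"motion": [[0,0,0,0,0,0],[0,0,0,0,0,0],[0,0,0,0,0,0]]}'
python3 - <<'E'
from h import *
import pickle
np.set_printoptions(precision=2,suppress=True)
d=pickle.load(open("w2.pkl","rb"))
p=[plane(d,*q,50) for q in [(216.91,149.48),(293.6,157.44),(213.9,208.25),(287.96,215.38)]];print(p)
yf=np.array([.1069,.9943]);print([float(q[:2]@yf) for q in p])
d=viewer.get_image("wrist");print(Ro.from_rotvec(ctrl.get_obs()["orientation"]).as_matrix())
cv2.imwrite("pics/w3.png",d["img"][:,:,::-1])
E
```

```text
t: 3.18
ee_pos: [609.6, 214.7, 109.1]
orientation: [-3.135, 0.166, -0.008]
ft_force: [0.6, -0.3, -0.4]
width: 0.5
grasp_force: 0.0
t: 3.43
ee_pos: [610.0, 213.2, 110.1]
orientation: [-3.136, 0.171, -0.005]
ft_force: [0.0, 0.5, 0.8]
width: 0.7
grasp_force: 0.0
[array([637.21, 245.29,  50.  ]), array([629.54, 171.95,  50.  ]), array([578.21, 252.69,  50.  ]), array([570.94, 178.55,  50.  ])]
[312.00921073573573, 238.26614437366916, 313.06460729905893, 238.56671829167112]
[[ 0.99 -0.11  0.  ]
 [-0.11 -0.99  0.  ]
 [ 0.   -0.   -1.  ]]
```

View pics/w3.png

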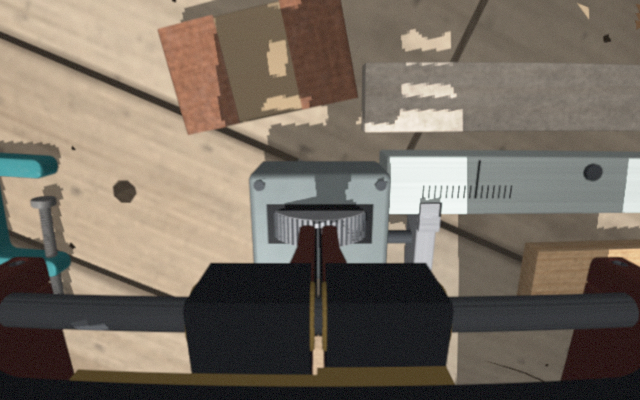

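The tips (320,230) stand over the wheel, the tab right edge (stop face) is at about u=441 and the long line at u=478: about 25 mm, or 6 clicks. Now I feel for the wheel.

```bash
python3 jog.py '{"motion": [[-2,-5,20,0,0,0],[0,0,0,0,0,0],[0,0,0,0,0,0]]}'; python3 jog.py '{"motion": [[0,0,2,0,0,0],[0,0,0,0,0,0]]}'; python3 jog.py '{"motion": [[0,0,2,0,0,0],[0,0,0,0,0,0]]}'
```

```text
t: 3.73
ee_pos: [607.9, 218.4, 89.2]
orientation: [-3.136, 0.171, -0.002]
ft_force: [-0.2, 0.2, -0.4]
width: 0.3
grasp_force: 0.0
t: 3.9
ee_pos: [608.1, 218.4, 86.7]
orientation: [-3.136, 0.172, -0.003]
ft_force: [1.1, -0.1, 0.7]
width: 0.3
grasp_force: 0.0
t: 4.07
ee_pos: [608.3, 218.6, 84.9]
orientation: [-3.136, 0.172, -0.003]
ft_force: [-1.4, -1.6, 8.6]
width: 0.9
grasp_force: 4.0
```

```bash
python3 jog.py '{"motion": [[0,0,0.7,0,0,0],[0,0,0,0,0,0]]}'; python3 jog.py '{"motion": [[0,4,0,0,0,0],[0,4,0,0,0,0]]}';python3 jog.py '{"motion": [[0,4,0,0,0,0],[0,2,0,0,0,0],[0,0,0,0,0,0]]}'
cat > look.py <<'E'
import sys
from h import *
d=viewer.get_image("wrist");n=sys.argv[1]
b=cv2.resize(d["img"][140:300,240:560],(800,400),interpolation=cv2.INTER_CUBIC);cv2.imwrite(f"pics/{n}.png",b[:,:,::-1])
# stop tab right edge / scale profile
g=cv2.cvtColor(d["img"],cv2.COLOR_RGB2GRAY)
R=np.array(d["R"]);yf=np.array([.1069,.9943]);xf=np.array([.9943,-.1069])
def yat(v,z): return [float(plane(d,u,v,z)[:2]@yf) for u in range(640)]
# rectify fence top z: sample along fixture y at given x
def prof(xr,z,ys):
    out=[]
    for x in xr:
        out.append([cv2.getRectSubPix(g,(1,1),tuple(map(float,proj(d,np.array([*( (581.8+x)*xf+y*yf),z])))))[0,0] for y in ys])
    return np.mean(out,0)
ys=np.arange(150,235,.5)
p=prof(np.arange(14,24,2),32,ys);i=p[10:-40].argmin()+10;print("long line y",ys[i],p[i-3:i+4].round())
q=prof(np.arange(-20,-8,2),31,ys);e=np.gradient(q);print("block", [(float(ys[k]),round(float(e[k]))) for k in np.argsort(-abs(e))[:6]])
q=prof(np.arange(-1,4,1),37,ys);e=np.gradient(q);print("tab", [(float(ys[k]),round(float(e[k]))) for k in np.argsort(-abs(e))[:6]])
E
python3 look.py w4
```

```text
t: 4.23
ee_pos: [608.3, 218.8, 84.8]
orientation: [-3.136, 0.172, -0.003]
ft_force: [-2.4, -0.4, 12.4]
width: 0.4
grasp_force: 6.2
t: 4.4
ee_pos: [607.6, 211.9, 85.2]
orientation: [-3.134, 0.172, -0.004]
ft_force: [-3.4, 1.6, 14.8]
width: 0.7
grasp_force: 7.5
t: 4.65
ee_pos: [607.1, 205.0, 84.7]
orientation: [-3.135, 0.172, -0.005]
ft_force: [-0.7, 2.1, 10.4]
width: 0.7
grasp_force: 5.2
long line y 171.0 [136. 112.  71.  46.  65. 104. 133.]
block [(204.0, -22), (204.5, -18), (203.5, -17), (187.5, 14), (181.5, 14), (230.0, 14)]
tab [(191.5, 42), (190.0, -38), (204.0, -36), (189.5, -28), (203.5, -27), (191.0, 26)]
```

View pics/w4.png

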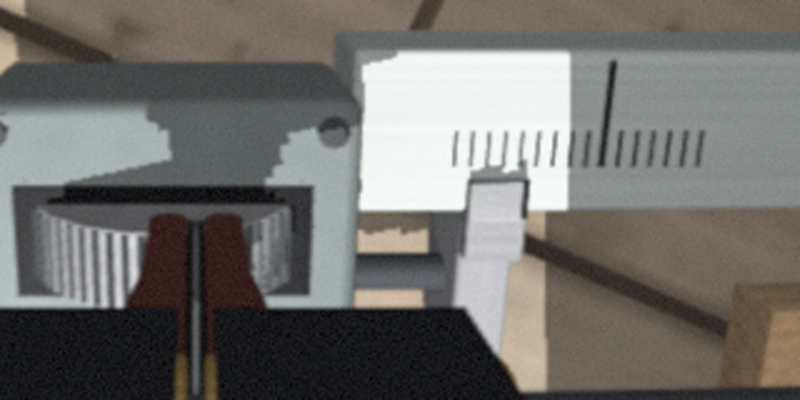

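The tab's dark edge (crop u≈525) is the pointer: one click moved, 5 remain (190.7 → 171 mm along the fence). I repeat the stroke and check.

```bash
python3 jog.py '{"motion": [[0,0,-5,0,0,0],[0,-12,0,0,0,0],[0,0,0,0,0,0],[0,0,5,0,0,0],[0,0,0,0,0,0]]}'; python3 jog.py '{"motion": [[0,4,0,0,0,0],[0,4,0,0,0,0],[0,4,0,0,0,0],[0,0,0,0,0,0],[0,0,-5,0,0,0]]}'; python3 look.py w5;
 python3 jog.py '{"motion": [[0,-12,0,0,0,0],[0,0,0,0,0,0],[0,0,5,0,0,0],[0,0,0,0,0,0]]}'; python3 jog.py '{"motion": [[0,4,0,0,0,0],[0,4,0,0,0,0],[0,4,0,0,0,0],[0,0,0,0,0,0],[0,0,-5,0,0,0]]}'; python3 jog.py '{"motion": [[0,0,0,0,0,0],[0,0,0,0,0,0]]}';python3 look.py w6
```

```text
t: 5.12
ee_pos: [608.2, 218.2, 84.7]
orientation: [-3.135, 0.171, -0.004]
ft_force: [-4.7, 3.4, 18.8]
width: 0.3
grasp_force: 9.6
t: 5.53
ee_pos: [605.9, 204.7, 87.6]
orientation: [-3.137, 0.171, -0.0]
ft_force: [0.1, -0.7, -0.3]
width: 0.8
grasp_force: 0.0
long line y 170.5 [136. 118.  85.  58.  64.  96. 125.]
block [(201.0, -20), (184.5, 19), (200.5, -17), (184.0, 17), (201.5, -14), (185.0, 14)]
tab [(186.5, -39), (187.0, -38), (188.5, 37), (188.0, 37), (200.5, -28), (201.0, -28)]
t: 5.92
ee_pos: [607.8, 218.4, 84.6]
orientation: [-3.135, 0.171, -0.002]
ft_force: [-6.6, 3.2, 21.6]
width: -0.1
grasp_force: 10.7
t: 6.33
ee_pos: [605.7, 204.8, 87.5]
orientation: [-3.137, 0.171, 0.0]
ft_force: [-0.4, 0.9, 1.1]
width: 0.4
grasp_force: 0.0
t: 6.5
ee_pos: [605.6, 204.6, 87.0]
orientation: [3.137, -0.171, -0.001]
ft_force: [-0.5, -0.8, -0.2]
width: 0.3
grasp_force: 0.0
long line y 171.0 [134. 111.  72.  49.  68. 107. 133.]
block [(181.0, 33), (180.5, 29), (197.0, -21), (197.5, -20), (181.5, 20), (196.5, -14)]
tab [(184.5, 50), (197.0, -36), (185.0, 34), (197.5, -31), (183.0, -29), (184.0, 26)]
```

Pointer at 183.7; three clicks (12 mm) remain.

```bash
python3 jog.py '{"motion": [[1.5,-12,0,0,0,0],[0,0,0,0,0,0],[0,0,3.5,0,0,0],[0,0,0,0,0,0]]}'; python3 jog.py '{"motion": [[0,4,0,0,0,0],[0,4,0,0,0,0],[0,4,0,0,0,0],[0,0,0,0,0,0],[0,0,-4,0,0,0]]}'; python3 jog.py '{"motion": [[0,0,0,0,0,0],[0,0,0,0,0,0]]}';python3 look.py w7
python3 jog.py '{"motion": [[0.5,-12,0,0,0,0],[0,0,0,0,0,0],[0,0,4,0,0,0],[0,0,0,0,0,0]]}'; python3 jog.py '{"motion": [[0,4,0,0,0,0],[0,4,0,0,0,0],[0,4,0,0,0,0],[0,0,0,0,0,0],[0,0,-5,0,0,0]]}'; python3 jog.py '{"motion": [[0,0,0,0,0,0],[0,0,0,0,0,0]]}';python3 look.py w8
```

```text
t: 6.88
ee_pos: [609.3, 217.5, 85.0]
orientation: [-3.136, 0.171, -0.002]
ft_force: [-2.5, 3.5, 9.3]
width: 0.9
grasp_force: 4.6
t: 7.3
ee_pos: [607.2, 204.3, 87.6]
orientation: [3.137, -0.171, -0.001]
ft_force: [0.9, -0.0, 0.5]
width: 0.6
grasp_force: 0.0
t: 7.47
ee_pos: [607.2, 204.4, 87.9]
orientation: [3.137, -0.171, -0.0]
ft_force: [0.9, 0.5, 0.1]
width: 0.5
grasp_force: 0.0
long line y 171.0 [135. 110.  71.  48.  69. 106. 133.]
block [(179.5, 22), (193.0, -21), (193.5, -19), (176.5, 19), (180.0, 17), (179.0, 15)]
tab [(180.5, 46), (180.0, 39), (193.0, -33), (181.0, 27), (193.5, -23), (192.5, -21)]
t: 7.85
ee_pos: [609.9, 217.4, 85.0]
orientation: [-3.136, 0.171, -0.003]
ft_force: [-1.6, 2.2, 8.8]
width: 0.7
grasp_force: 4.3
t: 8.27
ee_pos: [607.4, 204.1, 88.5]
orientation: [3.137, -0.171, -0.001]
ft_force: [-0.3, -0.2, -0.4]
width: 0.6
grasp_force: 0.0
t: 8.43
ee_pos: [607.7, 204.3, 89.0]
orientation: [3.137, -0.171, -0.0]
ft_force: [0.1, -0.2, -0.8]
width: 0.3
grasp_force: 0.0
long line y 171.0 [135. 111.  72.  50.  69. 107. 133.]
block [(175.5, 34), (176.0, 28), (175.0, 23), (189.0, -22), (189.5, -19), (188.5, -14)]
tab [(189.0, -35), (179.5, 34), (179.0, 30), (189.5, -26), (176.5, 23), (175.0, -22)]
```

```bash
python3 jog.py '{"motion": [[0.5,-12,0,0,0,0],[0,0,0,0,0,0],[0,0,5,0,0,0],[0,0,0,0,0,0]]}'; python3 jog.py '{"motion": [[0,4,0,0,0,0],[0,4,0,0,0,0],[0,4,0,0,0,0],[0,0,0,0,0,0],[0,0,-5,0,0,0]]}'; python3 jog.py '{"motion": [[0,0,-30,0,0,0],[0,0,-40,0,0,0],[0,0,-40,0,0,0]]}' ; python3 jog.py '{"motion": [[0,40,-20,0,0,0],[0,0,0,0,0,0],[0,0,0,0,0,0],[0,0,0,0,0,0]]}';python3 look.py w9
python3 - <<'E'
from h import *
import pickle
d=viewer.get_image("wrist");pickle.dump(d,open("w9.pkl","wb"))
b=cv2.resize(d["img"][90:290,280:600],(800,500),interpolation=cv2.INTER_CUBIC);cv2.imwrite("pics/w9b.png",b[:,:,::-1])
E
```

```text
t: 8.82
ee_pos: [610.4, 217.4, 84.9]
orientation: [-3.135, 0.171, -0.003]
ft_force: [-2.2, 3.4, 9.3]
width: 0.4
grasp_force: 4.5
t: 9.23
ee_pos: [608.0, 204.1, 88.4]
orientation: [3.137, -0.171, -0.001]
ft_force: [-0.7, -0.2, -0.5]
width: 0.4
grasp_force: 0.0
t: 9.48
ee_pos: [607.1, 203.9, 198.8]
orientation: [3.136, -0.171, -0.006]
ft_force: [-0.0, 0.8, 0.1]
width: 0.5
grasp_force: 0.0
t: 9.82
ee_pos: [603.6, 167.1, 216.9]
orientation: [3.137, -0.173, -0.002]
ft_force: [0.3, -0.2, -0.2]
width: 0.1
grasp_force: 0.0
long line y 171.0 [222. 197. 155. 140. 155. 183. 220.]
block [(185.0, -21), (184.5, -21), (185.5, -20), (171.5, 16), (171.0, 16), (184.0, -16)]
tab [(231.0, -23), (230.5, -21), (170.5, -20), (171.0, -18), (172.5, 17), (231.5, -15)]
```

View pics/w9b.png

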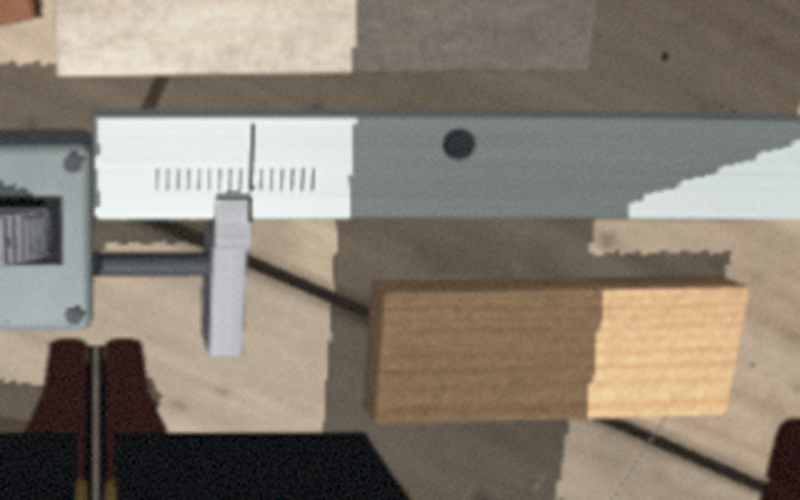

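Pointer edge (crop 250,200) is aligned with the long line (250). Board top-face corners are at crop (387,293), (743,287), (727,414), (378,421).

```bash
python3 - <<'E'
from h import *
import pickle
np.set_printoptions(precision=1,suppress=True)
d=pickle.load(open("w9.pkl","rb"));d1=pickle.load(open("w1.pkl","rb"))
xf=np.array([.9943,-.1069]);yf=np.array([.1069,.9943]);F=lambda p:np.array([p[:2]@xf-581.8,p[:2]@yf-171,p[2]])
# top surface mask by colour in both
def quad(d,lo,seed):
    h=cv2.cvtColor(np.ascontiguousarray(d["img"]),cv2.COLOR_RGB2HSV);L=cv2.cvtColor(np.ascontiguousarray(d["img"]),cv2.COLOR_RGB2LAB)
    m=((h[:,:,1]>85)&(h[:,:,0]<25)&(L[:,:,0]>60)).astype(np.uint8);m=cv2.morphologyEx(m,cv2.MORPH_OPEN,np.ones((3,3)))
    n,l,s,c=cv2.connectedComponentsWithStats(m);k=l[seed[1],seed[0]];print(s[k])
    q=cv2.minAreaRect(np.argwhere(l==k)[:,::-1].astype(np.float32));return cv2.boxPoints(q)
for dd,sd in ((d,(500,230)),(d1,(428,170))):
    for z in (0,19): print([F(plane(dd,*p,z)) for p in quad(dd,0,sd)])
for u,v in [(387,293),(743,287),(727,414),(378,421)]: print(F(plane(d,280+u/2.5,90+v/2.5,19)))
for u,v in [(372,283),(366,420)]: print("bot",F(plane(d,280+u/2.5,90+v/2.5,0)))
for a,b in [((387,293),(370,143)),((743,287),(495,153)),((727,414),(490,198)),((378,421),(363,188))]:
    p,r=tri([(d,280+a[0]/2.5,90+a[1]/2.5),(d1,*b)]);print("tri",F(p),r)
E
```

```text
[ 426  201  153   58 7960]
[array([-36. , -57.5,   0. ]), array([ -34.5, -231.9,    0. ]), array([-103.4, -247.4,    0. ]), array([-103.1,  -63.9,    0. ])]
[ 426  201  153   58 7960]
[array([-30.3, -51.4,  19. ]), array([ -28.8, -216.6,   19. ]), array([ -94.1, -231.3,   19. ]), array([-93.8, -57.4,  19. ])]
[ 363  141  132   65 5814]
[array([-109.5,  -62.7,    0. ]), array([-35.7, -59.7,   0. ]), array([ -33.6, -227.8,    0. ]), array([-109. , -238.2,    0. ])]
[ 363  141  132   65 5814]
[array([-104.4,  -59.8,   19. ]), array([-33.9, -56.9,  19. ]), array([ -31.8, -217.7,   19. ]), array([-104. , -227.7,   19. ])]
[-35.6 -61.8  19. ]
[ -33.9 -216.8   19. ]
[ -93.1 -221.6   19. ]
[-93.9 -63.1  19. ]
bot [-37.  -61.5   0. ]
bot [-102.6  -64.3    0. ]
tri [-37.8 -63.6  12.8] [0.44384953035269104, 0.4438495303526039]
tri [ -33.5 -218.5   17.9] [0.9720149824458455, 0.9720149824458094]
tri [ -92.  -224.4   18. ] [2.4072675105826473, 2.4072675105827424]
tri [-93.2 -61.7  21.3] [0.6842822966372559, 0.6842822966371849]
```

Board: x −35…−94, y −62…−221 in the long-line frame (160×60, height about 18, yaw under 0.01 rad). It needs +34 mm in x and +62 mm in y. I open the fingers and push its long side with both of them.

```bash
python3 jog.py '{"motion": [[-31,40,0,0,0,0],[-31,40,0,0,0,0],[-31,40,0,0,0,0],[-31,40,0,0,0,0],[0,40,20,0,0,0]]}' 70; python3 jog.py '{"motion": [[0,0,38,0,0,0],[0,0,38,0,0,0],[0,0,38,0,0,0],[0,0,38,0,0,0],[0,0,0,0,0,0]]}'
cat > st.py <<'E'
from h import *
o=ctrl.get_obs();p=o["ee_pos"];f=o["ft_force"]
xf=np.array([.9943,-.1069]);yf=np.array([.1069,.9943])
R=Ro.from_rotvec(o["orientation"]).as_matrix()
print("t %.2f x %.1f y %.1f z %.1f fx %.1f fy %.1f fz %.1f yaw %.3f"%(o["t"],p[:2]@xf-581.8,p[:2]@yf-171,p[2],f[:2]@xf,f[:2]@yf,f[2],np.arctan2(R[1,0],R[0,0])+.107))
E
python3 st.py
```

```text
t: 10.33
ee_pos: [480.9, 10.8, 199.6]
orientation: [-3.137, 0.167, 0.001]
ft_force: [0.9, 0.3, -0.5]
width: 30.2
grasp_force: 0.0
t: 10.75
ee_pos: [478.5, 10.7, 39.4]
orientation: [3.136, -0.171, -0.024]
ft_force: [-0.4, 0.1, 0.9]
width: 63.8
grasp_force: 0.0
t 10.75 x -107.2 y -109.2 z 39.4 fx -0.4 fy 0.0 fz 0.9 yaw -0.002
```

```bash
python3 jog.py '{"motion": [[-15,16,0,0,0,0],[0,16,0,0,0,0],[0,0,8,0,0,0],[0,0,7,0,0,0],[0,0,0,0,0,0]]}';python3 jog.py '{"motion": [[0,0,0,0,0,0],[0,0,0,0,0,0]]}' >/dev/null; python3 st.py
```

```text
t: 11.17
ee_pos: [466.1, -19.4, 31.8]
orientation: [-3.137, 0.171, 0.0]
ft_force: [-0.2, -0.4, 0.0]
width: 69.8
grasp_force: 0.0
t 11.33 x -116.0 y -140.4 z 32.4 fx -0.3 fy 0.2 fz -0.1 yaw -0.001
```

```bash
python3 jog.py '{"motion": [[0,0,7,0,0,0],[0,0,0,0,0,0],[10,0,0,0,0,0],[10,0,0,0,0,0],[0,0,0,0,0,0]]}'|head -2; python3 st.py;python3 jog.py '{"motion": [[6,0,0,0,0,0],[6,0,0,0,0,0],[0,0,0,0,0,0],[0,0,0,0,0,0]]}'|head -1; python3 st.py;python3 jog.py '{"motion": [[4,0,0,0,0,0],[0,0,0,0,0,0],[0,0,0,0,0,0]]}'|head -1; python3 st.py
python3 - <<'E'
from h import *
d=viewer.get_image("wrist");cv2.imwrite("pics/w10.png",d["img"][:,:,::-1])
E
```

```text
t: 11.75
ee_pos: [489.1, -22.3, 25.4]
t 11.75 x -93.1 y -140.9 z 25.4 fx 0.3 fy -0.5 fz 0.0 yaw -0.002
t: 12.08
t 12.08 x -83.8 y -141.0 z 25.1 fx -1.1 fy 0.4 fz -0.5 yaw -0.002
t: 12.33
t 12.33 x -80.2 y -141.0 z 25.1 fx 0.7 fy -0.7 fz 0.3 yaw -0.002
```

View pics/w10.png

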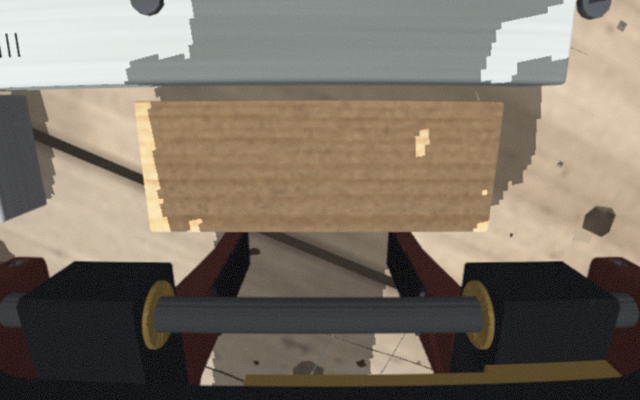

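Fingers are on the near long edge (240 and 397, 232); the board is parallel, with its far edge v=101 close to the fence face (about 10 mm to go). I keep pushing until contact.

```bash
python3 - <<'E'
from h import *
d=viewer.get_image("wrist");xf=np.array([.9943,-.1069]);yf=np.array([.1069,.9943])
for u,v in [(200,101),(440,101),(200,232),(440,232),(136,101),(503,101)]:
    p=plane(d,u,v,19);print(p[:2]@xf-581.8,p[:2]@yf-171)
E
python3 jog.py '{"motion": [[4,0,0,0,0,0],[3,0,0,0,0,0],[0,0,0,0,0,0],[0,0,0,0,0,0]]}'|head -1; python3 st.py;python3 jog.py '{"motion": [[1,0,0,0,0,0],[0,0,0,0,0,0]]}'|head -1; python3 st.py;python3 jog.py '{"motion": [[1,0,0,0,0,0],[0,0,0,0,0,0]]}'|head -1; python3 st.py
```

```text
-7.952513200124486 -91.57620195143417
-8.30013225090488 -193.30670351127125
-67.20318830051326 -86.2183445530706
-67.59208593428139 -198.42327450171595
-7.490917789032665 -63.75730718982118
-8.033154850700157 -220.7112413035278
t: 12.77
t 12.77 x -73.3 y -141.1 z 25.0 fx -1.1 fy -0.8 fz 0.6 yaw -0.002
t: 12.93
t 12.93 x -73.2 y -141.1 z 24.9 fx -3.3 fy -1.2 fz 2.6 yaw -0.002
t: 13.1
t 13.10 x -73.1 y -141.1 z 24.8 fx -6.4 fy -0.7 fz 6.1 yaw -0.002
```

Fence contact at TCP x = −73.2. Back off, close the fingers and go round to the −y end.

```bash
python3 jog.py '{"motion": [[-15,0,0,0,0,0],[0,0,-30,0,0,0],[0,0,-30,0,0,0],[0,38,0,0,0,0],[0,38,0,0,0,0]]}' 0|head -1;python3 jog.py '{"motion": [[0,32,0,0,0,0],[30,0,0,0,0,0],[30,0,0,0,0,0],[0,0,0,0,0,0],[0,0,0,0,0,0]]}'|head -1; python3 jog.py '{"motion": [[0,0,0,0,0,0],[0,0,0,0,0,0]]}'; python3 st.py
```

```text
t: 13.52
t: 13.93
t: 14.1
ee_pos: [542.4, -136.5, 84.7]
orientation: [-3.137, 0.171, 0.002]
ft_force: [-0.5, -0.6, 0.7]
width: 0.5
grasp_force: 0.0
t 14.10 x -27.9 y -248.7 z 84.7 fx -0.4 fy -0.6 fz 0.7 yaw -0.002
```

```bash
python3 jog.py '{"motion": [[0,0,30,0,0,0],[0,0,30,0,0,0],[0,0,0,0,0,0],[0,-10,0,0,0,0],[0,-10,0,0,0,0]]}'|head -1;python3 st.py; python3 jog.py '{"motion": [[0,-10,0,0,0,0],[0,-10,0,0,0,0],[0,-10,0,0,0,0],[0,-6,0,0,0,0],[0,0,0,0,0,0]]}'|head -1; python3 st.py; python3 jog.py '{"motion": [[0,-4,0,0,0,0],[0,0,0,0,0,0],[0,0,0,0,0,0]]}'|head -1; python3 st.py
python3 - <<'E'
from h import *
d=viewer.get_image("wrist");cv2.imwrite("pics/w11.png",d["img"][:,:,::-1])
E
```

```text
t: 14.52
t 14.52 x -26.7 y -228.7 z 25.9 fx 0.2 fy -1.7 fz 0.3 yaw -0.003
t: 14.93
t 14.93 x -26.1 y -191.5 z 25.7 fx 0.4 fy -0.5 fz -0.4 yaw -0.001
t: 15.18
t 15.18 x -26.6 y -189.1 z 25.0 fx -0.0 fy 0.2 fz 0.2 yaw -0.002
```

View pics/w11.png

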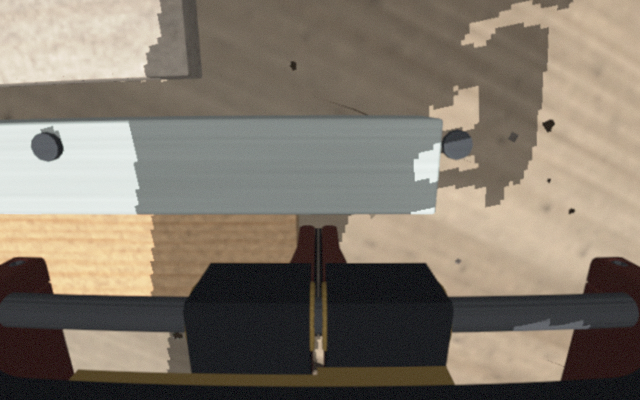

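The board's end is at about u=297, touching the fingertip's left side (u≈302), with its long edge along the fence at v=213.

```bash
python3 - <<'E'
from h import *
d=viewer.get_image("wrist");yf=np.array([.1069,.9943])
p=plane(d,297,222,19);print("end y",p[:2]@yf-171)
E
python3 jog.py '{"motion": [[0,-5,0,0,0,0],[0,-5,0,0,0,0],[0,0,0,0,0,0],[0,0,0,0,0,0]]}'|head -1; python3 st.py; python3 jog.py '{"motion": [[0,-2,0,0,0,0],[0,-2,0,0,0,0],[0,0,0,0,0,0],[0,0,0,0,0,0]]}'|head -1; python3 st.py
python3 jog.py '{"motion": [[0,-1,0,0,0,0],[0,0,0,0,0,0],[0,0,0,0,0,0]]}'|head -1; python3 st.py;python3 jog.py '{"motion": [[0,-1,0,0,0,0],[0,0,0,0,0,0],[0,0,0,0,0,0]]}'|head -1; python3 st.py
```

```text
end y -179.97642110568262
t: 15.62
t 15.62 x -26.5 y -178.8 z 25.0 fx -0.2 fy -0.5 fz 0.3 yaw -0.002
t: 15.95
t 15.95 x -26.5 y -175.0 z 25.0 fx -0.1 fy -1.3 fz -0.1 yaw -0.002
t: 16.2
t 16.20 x -26.5 y -174.1 z 25.0 fx 0.2 fy -0.3 fz 0.5 yaw -0.002
t: 16.45
t 16.45 x -26.5 y -173.1 z 25.0 fx 0.3 fy 0.2 fz 0.7 yaw -0.002
```

```bash
for i in 1 2; do python3 jog.py '{"motion": [[0,-1,0,0,0,0],[0,0,0,0,0,0],[0,0,0,0,0,0]]}'|head -1; python3 st.py; done; python3 jog.py '{"motion": [[0,-0.7,0,0,0,0],[0,0,0,0,0,0],[0,0,0,0,0,0]]}'|head -1; python3 st.py;  python3 jog.py '{"motion": [[0,-0.7,0,0,0,0],[0,0,0,0,0,0],[0,0,0,0,0,0]]}'|head -1; python3 st.py
```

```text
t: 16.7
t 16.70 x -26.5 y -172.1 z 25.0 fx 0.5 fy -0.1 fz 0.6 yaw -0.002
t: 16.95
t 16.95 x -26.5 y -171.1 z 25.0 fx 0.1 fy 0.3 fz 0.0 yaw -0.002
t: 17.2
t 17.20 x -26.5 y -170.4 z 25.0 fx -0.3 fy -0.6 fz 0.1 yaw -0.002
t: 17.45
t 17.45 x -26.5 y -169.7 z 25.0 fx 1.3 fy 0.2 fz 1.1 yaw -0.002
```

Near contact; now I use 0.5 mm steps and average the force noise.

```bash
python3 jog.py '{"motion": [[0,-0.5,0,0,0,0],[0,0,0,0,0,0],[0,0,0,0,0,0]]}'|head -1; python3 st.py;  python3 jog.py '{"motion": [[0,0,0,0,0,0]]}'|head -1; python3 st.py
```

```text
t: 17.7
t 17.70 x -26.5 y -169.3 z 25.0 fx 0.7 fy -1.0 fz 0.1 yaw -0.002
t: 17.78
t 17.78 x -26.5 y -169.3 z 25.0 fx -0.8 fy -0.3 fz 0.5 yaw -0.002
```

```bash
python3 jog.py '{"motion": [[0,-0.5,0,0,0,0],[0,0,0,0,0,0],[0,0,0,0,0,0]]}'|head -1; python3 st.py;  python3 jog.py '{"motion": [[0,0,0,0,0,0]]}'|head -1; python3 st.py
```

```text
t: 18.03
t 18.03 x -26.5 y -169.0 z 25.0 fx -0.2 fy -4.0 fz 0.9 yaw -0.002
t: 18.12
t 18.12 x -26.4 y -169.0 z 25.0 fx 0.2 fy -4.6 fz 1.0 yaw -0.002
```

```bash
python3 jog.py '{"motion": [[0,-0.5,0,0,0,0],[0,0,0,0,0,0],[0,0,0,0,0,0]]}'|head -1; python3 st.py;  python3 jog.py '{"motion": [[0,0,0,0,0,0]]}'|head -1; python3 st.py
```

```text
t: 18.37
t 18.37 x -26.5 y -168.7 z 25.0 fx 0.2 fy -6.2 fz 1.3 yaw -0.002
t: 18.45
t 18.45 x -26.5 y -168.6 z 25.0 fx -1.2 fy -6.0 fz 0.6 yaw -0.002
```

Contact with the stop at 4–6 N. I retract and look.

```bash
python3 jog.py '{"motion": [[0,20,0,0,0,0],[0,0,-40,0,0,0],[0,0,-40,0,0,0],[0,0,-40,0,0,0],[0,0,-40,0,0,0]]}'|head -1; python3 jog.py '{"motion": [[0,-40,0,0,0,0],[0,-40,0,0,0,0],[0,-40,0,0,0,0],[-20,-10,0,0,0,0],[0,0,0,0,0,0]]}'|head -1; python3 jog.py '{"motion": [[0,0,0,0,0,0],[0,0,0,0,0,0]]}' ; python3 st.py; python3 look.py w12
python3 - <<'E'
from h import *
d=viewer.get_image("wrist");b=cv2.resize(d["img"][70:310,200:600],(800,480),interpolation=cv2.INTER_CUBIC);cv2.imwrite("pics/w12b.png",b[:,:,::-1])
E
```

```text
t: 18.87
t: 19.28
t: 19.45
ee_pos: [544.8, 54.7, 185.1]
orientation: [-3.137, 0.171, -0.001]
ft_force: [0.2, 0.2, 0.2]
width: 0.2
grasp_force: 0.0
t 19.45 x -45.9 y -58.3 z 185.1 fx 0.2 fy 0.2 fz 0.2 yaw -0.002
long line y 170.5 [218. 188. 146. 128. 133. 177. 214.]
block [(171.0, 25), (171.5, 24), (167.5, -23), (168.0, -23), (167.0, -20), (168.5, -20)]
tab [(172.0, 28), (228.5, -25), (228.0, -25), (172.5, 24), (169.0, -22), (229.0, -22)]
```

View pics/w12b.png

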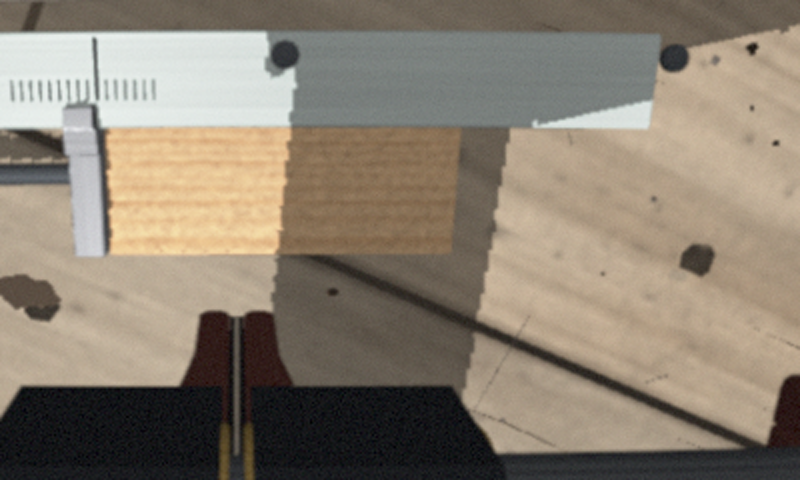

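Board lies between stop (108) and fence, parallel, and the pointer is at the long line (95). A numeric check on its near edge and end:

```bash
python3 - <<'E'
from h import *
d=viewer.get_image("wrist");xf=np.array([.9943,-.1069]);yf=np.array([.1069,.9943])
for u,v,z in [(115,255,19),(445,254,19),(456,190,19),(107,190,19),(300,128,32),(95,70,32),(97,120,37)]:
    p=plane(d,200+u/2,70+v/2,z);print(u,v,round(p[:2]@xf-581.8,1),round(p[:2]@yf-171,1))
E
```

```text
115 255 -60.9 -2.7
445 254 -61.1 -156.9
456 190 -30.8 -159.7
107 190 -30.1 -0.6
300 128 -1.4 -86.7
95 70 23.2 -0.6
97 120 2.9 -1.3
```

```bash
python3 -c "
from workcell import ctrl, viewer, close_job
print(close_job())"
```

```text
the job is handed in; nothing more can be done
None
```

I rolled the stop six clicks to the long line and slid the board flat against the fence and up to the stop. The last picture shows the pointer on its line and both gaps under about 1 mm. The job is handed in, with no verdict returned.

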